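Turn the nested carry tote and stack it on its bin

ROBOT

A 7-joint arm with a two-finger parallel gripper is mounted at the origin on the work surface. World frame = base frame: x ahead of the robot, y to its left, z up, the work surface at z = 0. Lengths are in mm, angles in rad, forces in N, time in s.
With the tool pointing down it reaches from about 400 to 875 mm from the base axis. Payload 4.4 kg.
Tool frame: the origin (TCP) lies between the finger pads; the fingertips stand ctrl.finger_overhang ahead of it and the grasp point (between the pads) lies 11 mm behind it (ctrl.finger_overhang is the distance from the TCP to the fingertips, in mm); z points along the fingers, y is the direction in which the jaws open and shut (so a half turn about z gives the same grasp; the last joint's range is limited). The gripper opens to 85 mm and grips with 20 to 120 N. Pads are 22 mm wide; open, the fingers measure 114 mm over their backs; the gripper's body (76 mm by 85 mm) begins 54 mm behind the grasp point. The pads swing forward as they close: fully open they stand 13 mm farther back than shut.
Start: joints at [1.038, 0.628, 0.038, 1.517, -0.027, 0.996, -0.02], TCP at [292.548, -580.46, 239.313] pointing down, gripper open.
Joint ranges: [-3.06, 3.06], [-0.37, 2.12], [-1.25, 1.32], [0.18, 2.47], [-1.1, 4.24], [0.23, 1.98], [-2.94, 2.94]. Speed limits (rad/s): [2.57, 2.57, 3.14, 3.14, 3.14, 3.14, 3.14].

INTERFACE

Orientations are given as [roll, pitch, yaw] about the fixed x, y, z axes, in that order (R = Rz(yaw) Ry(pitch) Rx(roll)).
In Python, from cell import ctrl gives the robot as it stands. The module is installed in compiled form; this text tells all that it offers.
- The arm moves only by the tool step_arm, never from a script. Its argument "deltas" is a list that holds one entry, the list of rows, each a list of 7 numbers: the opening, from 0 (shut) to 1 (fully open), then the shift along the world's x, y, z in mm, then the turn, a rotation vector about the world's x, y, z in rad. In form: [[[grip, tx, ty, tz, rx, ry, rz], ...]]. A call has 1 to 10 rows; each row shifts and turns the commanded pose from where the row before left it; what a row does not reach is not made up. A row lasts 1/12 s, in which the tool goes at most 41.7 mm and 7.16 degrees, less where a joint would pass 70% of its speed; a pose out of reach is approached as far as the arm can. A call is refused whole if a number of a shift passes 41.7 or a number of a turn 0.125, either way. A call with a gripper value outside its range is refused whole. The fingers move at their own pace and stop on an object; the grip force is fixed at half the most. Time passes only in rows, so rows that do not move let the fingers close. It gives the time, the measured TCP pose, the force and the opening at its end, in the units of the state.
- ctrl.read_state(): the state, without advancing time (a new reading comes with each control period).
- ctrl.get_image(name): name is "side" or "top" or "wrist"; returns (picture, depth): 480x640x3 uint8, red, green, blue; 480x640 float32, mm along the optical axis (not along the pixel's ray), 0 where there is no reading.
- ctrl.camera_info(name): a dict with "intrinsics" (3x3 intrinsics, pixels), "rvec" (rotation vector, rad) and "tvec" (3), from world to camera coordinates, as OpenCV has them. Camera axes: x right, y down, z forward; pixel columns grow to the right and rows downward; lengths in mm; the calibration is good to about 2 mm. A picture is of the moment at which its call begins: read the wrist's pose just before it. camera_info takes no time and is no camera call; for the wrist camera it gives the pose at the moment of the call.
- ctrl.finish_job(): hands the job in, once; it reports no verdict.
The state is a dict: "clock": time; "qpos": joint angles; "qd": joint speeds; "tau": joint torques, N m; "eef_pos": TCP position; "tool_rot": TCP orientation; "force": force on the tool from outside, world axes, zero at the start; "torque": the same for the moment, N m; "width": finger opening in mm.
Only numpy, scipy, OpenCV 4.12 (cv2) and the standard library are available. Lean on these libraries where they do the work, as an engineer would, in place of code of your own. Each camera call takes 0.05 s, during which the arm holds its last target.

TASK

The grey carry tote is nested down inside the blue parts bin, which leaves no room for stock. Lift it out, turn it half a turn so that its orange end is over the bin's plain end, and stack it level on the bin with all four lugs fully home in the black saddle pockets; the saddles may stand a little to either side, so the pockets may have to be felt for by sliding the tote lightly along the sills to the stops. Let go of it there; never push or drop it hard against the bin, and leave the carton, can and battery where they are.

Things in the scene. Friction and masses are not known exactly. Their poses are not given: they have to be found in the camera images.
- bin: Blue open bin, 268 long (its x) x 154 wide (y) x 90 high, fixed to the bench. Origin: centre of the underside; z up; +x points to the orange-marked end, -x to the plain end. Inside 254 x 126, floor 5 thick; side walls 14 thick, tops at z 90. Loads between tote and bin (saddles included) above 35 N count as hard.
- bin_slot (a point): Bottom centre of one of the bin's four deep slots, which take the tote's lugs when nested. In the bin frame the slots are at x = +85 and -35 in both long walls (|y| 63 to 77), 22 long in x, bottom at z 40, open at the top. Axes as the bin.
- bin_pocket (a point): NOMINAL floor centre of one of four black saddle pockets; bin frame x = +35 and -85, |y| 70, z 90 (wall top). The four saddles are really shifted together by up to 10 along x either way: not measured, but it can be seen or felt. Held by strong friction: gentle pushes do not move them. Axes as the bin.
- bin_rim (a point): Middle of the bin's orange rim, x 130, z 90. Each saddle has, going towards this end: a low sill 24 long, top at bin z 98; a pocket 18.6 long, floor at z 90; a tall stop 8 long, top at z 106. A stacked tote's lugs meet the stops when tote_grip is at bin x = shift + 1.3, and are centred in the pockets at x = shift.
- tote_grip (a point): Centre of the handle of the grey carry tote (loose, 0.3 to 0.6 kg): a dark upright post 36 x 36 square, 44 high, on a bar across the tote's middle (bar 16 wide in x, top flush 22 below this point). 100 above the tote's underside. Axes: z up, +x to the tote's orange end. Height over the bin's underside: nested 120, lugs on sills 178, stacked home 170, clear above 192.
- tote_mark (a point): Point above the tote's orange-marked end, 100 from tote_grip along the tote's +x, same height and axes. Tote body 210 (x) x 120 (y) x 80 high. Nested: both orange ends together. Stacked: orange ends opposite.
- tote_lug (a point): Underside centre of one of the tote's four yellow lugs, 16 long (x) x 14 x 14 high, on both long sides (|y| 60 to 74) at tote x = +85 and -35; undersides 20 above the tote's underside, 80 below tote_grip. Axes as the tote.
- carton_c (a point): Brown carton, loose, 120 x 80 x 70 high; its centre. Bystander.
- can_c (a point): Can, loose, 66 diameter, 100 high; its centre. Bystander.
- battery_c (a point): Grey and black battery block with two brass posts, loose, 130 x 90 x 82 high (posts to 94); its centre. Bystander.
There are look-alikes about, which are no part of the job. Of the things that look like the part that bears tote_grip, the largest one is meant.

How it is judged (in metres and radians):
On the way, in this order (a step that is already met when the one before it is completed fails the run):
1. the tote is lifted out of the bin, clear of the saddles (z of tote_grip in the frame of bin above 0.184 m), for 0.1 s.
2. the tote is turned half a turn: its orange end is over the bin's plain end (x of tote_mark in the frame of bin below -0.06 m and angle between the x axis of tote_grip and the x axis of bin, either way round below 0.25 rad), for 0.1 s.
At the end, for the whole second after the job is handed in: the tote is stacked home: handle centre 165.5 to 173.5 mm above the bin's underside (all lugs in the pockets), within 6 mm of the bin's centre line and 17 mm of its middle, orange ends opposite, within 0.06 rad of the bin's length, level within 0.03 rad, released and at rest (z of tote_grip in the frame of bin between 0.1655 and 0.1735 m and y of tote_grip in the frame of bin between -0.006 and 0.006 m and x of tote_grip in the frame of bin between -0.017 and 0.017 m and x of tote_mark in the frame of bin below -0.06 m and angle between the x axis of tote_grip and the x axis of bin, either way round below 0.06 rad and angle between tote_grip's own z axis and vertical below 0.03 rad and linear speed of tote below 0.01 m/s and angular speed of tote below 0.05 rad/s); the robot touches nothing.
It fails at once if the tote is pushed or dropped hard against the bin (over 35 N) (contact force between tote and bin above 35 N).
It fails at once if the carton is moved by more than 15 mm (distance of carton_c from where it was at the start of the episode above 0.015 m).
It fails at once if the can is moved by more than 15 mm (distance of can_c from where it was at the start of the episode above 0.015 m).
It fails at once if the battery is moved by more than 15 mm (distance of battery_c from where it was at the start of the episode above 0.015 m).
It also fails if it takes over 64 s, if anything falls off the work surface, if the arm or the gripper's body presses on something with over 40 N, if the wrist force passes 120 N, or if a joint passes its speed limit or range.

## Working session

There is one attempt and no reset: what is moved stays moved. The work goes in short steps, Python scripts to look and compute and a tool call to move; the robot and the scene stay as the last step left them, time stands still between calls to the robot, and variables do not carry over. Pictures are saved under pics/ and viewed, and the job is handed in when it is done.

Besides the shell and the picture viewer there is one more tool, called after "Emit:" by a JSON object that holds its "name" and its "arguments". step_arm: Moves the arm, as the interface text tells. Its arguments: {"type":"object","properties":{"deltas":{"type":"array"}},"required":["deltas"]}

```bash
mkdir -p pics; cat > h.py <<'E'
import numpy as np, cv2
from cell import ctrl
def snap(n,tag):
    ci=ctrl.camera_info(n); im,d=ctrl.get_image(n)
    cv2.imwrite(f'pics/{tag}.png',im[:,:,::-1]); np.savez(f'pics/{tag}.npz',im=im,d=d,K=np.array(ci['intrinsics']),r=np.array(ci['rvec'],float),t=np.array(ci['tvec'],float))
def load(tag): return np.load(f'pics/{tag}.npz')
def cloud(z):
    d=z['d'];K=z['K'];R=cv2.Rodrigues(z['r'].reshape(3,1))[0]
    v,u=np.mgrid[:480,:640]
    P=np.stack([(u-K[0,2])/K[0,0]*d,(v-K[1,2])/K[1,1]*d,d],-1)
    return (P-z['t'].reshape(3))@R
def crop(tag,x0,y0,x1,y1,out,s=4):
    im=cv2.imread(f'pics/{tag}.png')[y0:y1,x0:x1]; cv2.imwrite(f'pics/{out}.png',cv2.resize(im,None,fx=s,fy=s,interpolation=cv2.INTER_CUBIC))
E
python3 - <<'E'
from h import *
s=ctrl.read_state()
for k in s: print(k,np.round(s[k],3))
print(ctrl.finger_overhang)
for n in('top','side','wrist'): snap(n,n+'0')
E
```

```text
clock 0.0
qpos [ 1.038  0.629  0.038  1.518 -0.027  0.996 -0.02 ]
qd [-0.003  0.    -0.     0.001 -0.001  0.001  0.   ]
tau [ 1.0000e-03 -5.6341e+01  1.2270e+00 -1.9344e+01  1.1000e-02  1.1000e-02
 -0.0000e+00]
eef_pos [ 292.279 -579.893  238.388]
tool_rot [-3.14   0.     0.467]
force [ 1.072 -0.088  0.373]
torque [-0.001 -0.064  0.002]
width 85.56
8.0
```

View pics/top0.png

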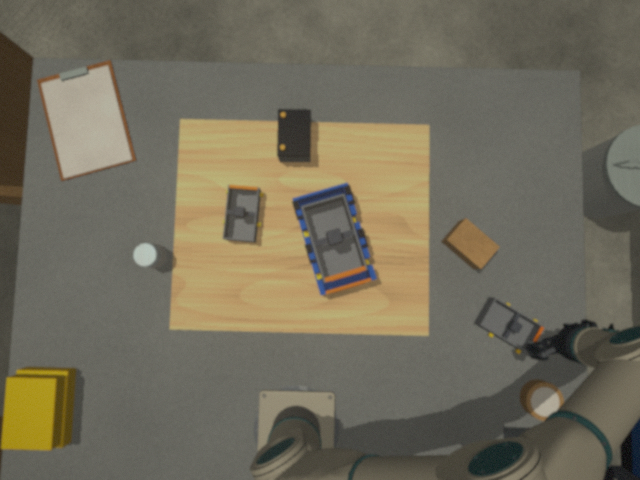

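View pics/side0.png

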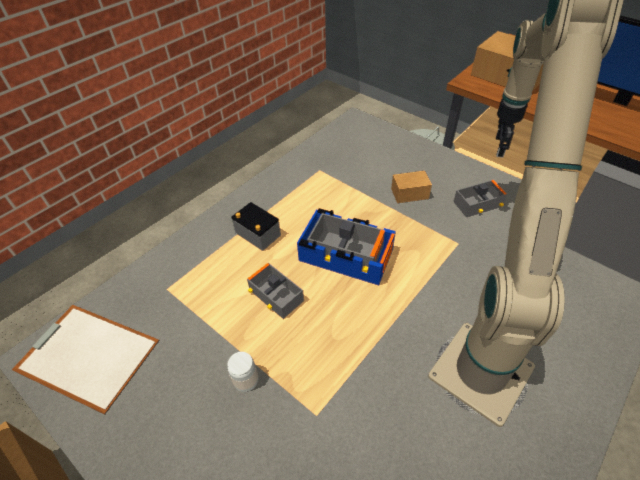

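View pics/wrist0.png

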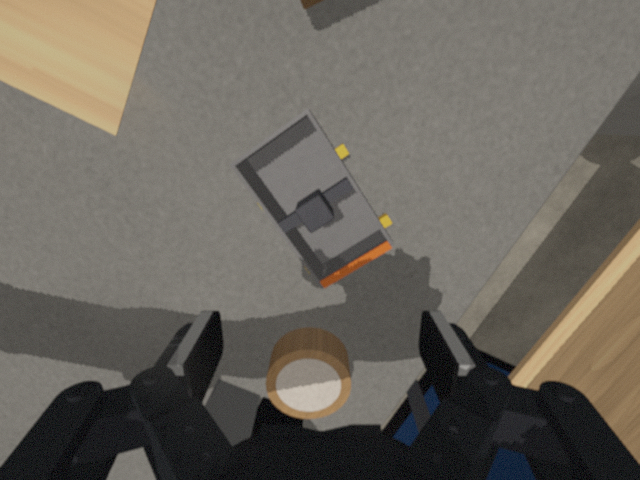

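The top view shows three handles that could be taken for the right one: in the blue bin at (335,238), and smaller totes at (243,214) and (512,327). I choose the one in the bin, which is the largest and nested. I'll check it in a crop.

```bash
python3 - <<'E'
from h import *
crop('top0',280,170,400,310,'c1',4)
z=load('top0');P=cloud(z);im=z['im'].astype(int)
for u,v in[(335,238),(330,205),(295,135),(243,214),(470,245),(145,255),(512,327)]: print(u,v,np.round(P[v,u]))
# orange marks, in bin region
hsv=cv2.cvtColor(z['im'],cv2.COLOR_RGB2HSV)
reg=np.zeros((480,640),bool);reg[180:300,285:385]=1
b=reg&(hsv[...,0]>100)&(hsv[...,0]<130)&(hsv[...,1]>150)&(P[...,2]>70)
Q=P[b];Q=Q[(Q[:,2]>80)&(Q[:,2]<98)];print(len(Q),Q.mean(0),np.median(Q[:,2]))
print(cv2.minAreaRect(Q[:,:2].astype(np.float32)))
reg2=reg&(P[...,2]>110)&(P[...,2]<135);H=P[reg2];print(len(H),np.median(H,0),H.min(0),H.max(0),cv2.minAreaRect(H[:,:2].astype(np.float32)))
E
```

```text
335 238 [514. -91. 141.]
330 205 [615. -80.  22.]
295 135 [797.  21.  78.]
243 214 [576. 153.  86.]
470 245 [ 509. -456.   72.]
145 255 [460. 404. 100.]
512 327 [ 296. -561.   84.]
125 [ 493.54950736 -108.66695253   89.73911449] 89.61364740602575
((504.6319274902344, -95.03146362304688), (222.4091796875, 144.1599578857422), 17.878883361816406)
16 [506.60308952 -80.60937951 123.5531536 ] [ 498.80163049 -170.75356671  111.1859001 ] [530.12311976 -68.44338376 134.62690019] ((504.5890808105469, -116.41261291503906), (105.37366485595703, 26.618295669555664), 76.15042877197266)
```

View pics/c1.png

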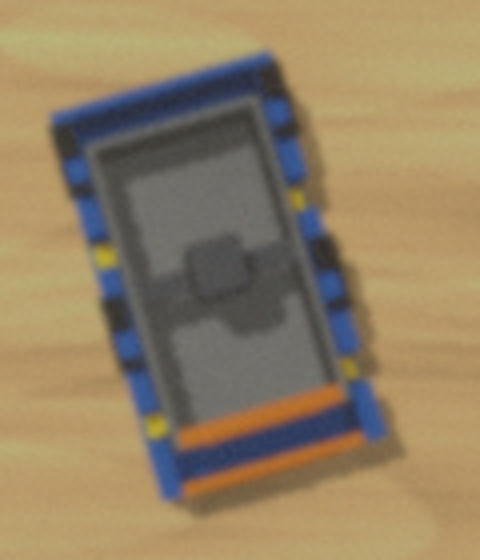

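The crop confirms it: a grey tote in the blue bin, with both orange ends at the bottom (toward the robot), the handle at crop (220,265) and the black saddles on the walls. Next I move the wrist camera over it.

```bash
python3 - <<'E'
from h import *
from scipy.spatial.transform import Rotation as Ro
z=load('wrist0');R=cv2.Rodrigues(z['r'].reshape(3,1))[0];c=-R.T@z['t'].reshape(3)
s=ctrl.read_state();T=Ro.from_euler('xyz',s['tool_rot']).as_matrix()
print(T.T@(c-s['eef_pos']), T.T@R.T, z['K'])
E
```

```text
[  85.33833004    0.16332655 -133.35301097] [[-8.69789594e-04 -9.44251570e-01 -3.29223656e-01]
 [ 9.99999461e-01 -6.34740744e-04 -8.21429980e-04]
 [ 5.66664880e-04 -3.29224193e-01  9.44251613e-01]] [[347.6404368    0.         320.58105138]
 [  0.         347.6404368  240.98896952]
 [  0.           0.           1.        ]]
```

Emit:
{"name": "step_arm", "arguments": {"deltas": [[[1,0,0,40,0,0,0],[1,10,20,30,0,0,0.115],[1,15,36,10,0,0,0.115],[1,15,36,10,0,0,0.115],[1,15,36,10,0,0,0.115],[1,15,36,10,0,0,0.115],[1,15,36,10,0,0,0.115],[1,15,36,10,0,0,0.115],[1,15,36,10,0,0,0.115],[1,15,36,10,0,0,0.115]]]}}

```text
clock: 0.98
eef_pos: [422.6, -270.6, 389.8]
tool_rot: [-3.141, 0.0, 1.507]
force: [1.8, -0.1, 1.1]
width: 85.4
```

Emit:
{"name": "step_arm", "arguments": {"deltas": [[[1,10,38,0,0,0,0.1],[1,10,38,0,0,0,0.1],[1,10,38,0,0,0,0.1],[1,10,38,0,0,0,0.05],[1,10,38,0,0,0,0],[1,10,20,0,0,0,0],[1,0,0,0,0,0,0],[1,0,0,0,0,0,0],[1,0,0,0,0,0,0]]]}}

```text
clock: 1.73
eef_pos: [482.1, -63.5, 389.0]
tool_rot: [-3.14, 0.0, 1.851]
force: [0.6, -0.1, -0.2]
width: 85.5
```

```bash
python3 - <<'E'
from h import *
s=ctrl.read_state();print(s['eef_pos'],s['tool_rot'],s['qpos'])
snap('wrist','w1');snap('top','top1');crop('top1',270,170,390,310,'c2',4)
E
```

```text
[482.12228859 -63.50836512 388.99232223] [-3.14038099e+00  4.60689593e-04  1.85079464e+00] [ 0.42602463  0.26496436 -0.46093603  1.71875188  0.12669937  1.18829207
  0.21145194]
```

View pics/w1.png

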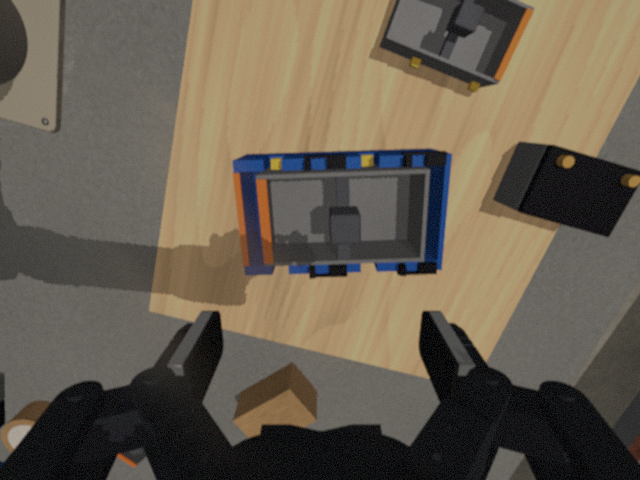

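```bash
python3 - <<'E'
from h import *
crop('w1',225,140,460,285,'c3',3.4)
z=load('w1');P=cloud(z)
reg=np.zeros((480,640),bool);reg[140:285,225:460]=1
H=P[reg&(P[...,2]>128)];H2=P[reg&(P[...,2]>138)];print('handle',len(H2),H2.mean(0),np.median(H2[:,2]),cv2.minAreaRect(H2[:,:2].astype(np.float32)))
W=P[reg&(P[...,2]>84)&(P[...,2]<96)];print(len(W),np.median(W[:,2]),cv2.minAreaRect(W[:,:2].astype(np.float32)))
S=P[reg&(P[...,2]>101)&(P[...,2]<111)];print('stops',len(S),np.median(S[:,2]))
E
```

```text
handle 1020 [510.84921078 -74.27166599 187.60961842] 140.59925672953742 ((500.3022766113281, -40.10392761230469), (36.09989547729492, 137.88218688964844), 20.453880310058594)
5761 89.12711140288182 ((517.849365234375, -88.77294921875), (269.16455078125, 161.26353454589844), 17.72098159790039)
stops 891 102.19402444746639
```

View pics/c3.png

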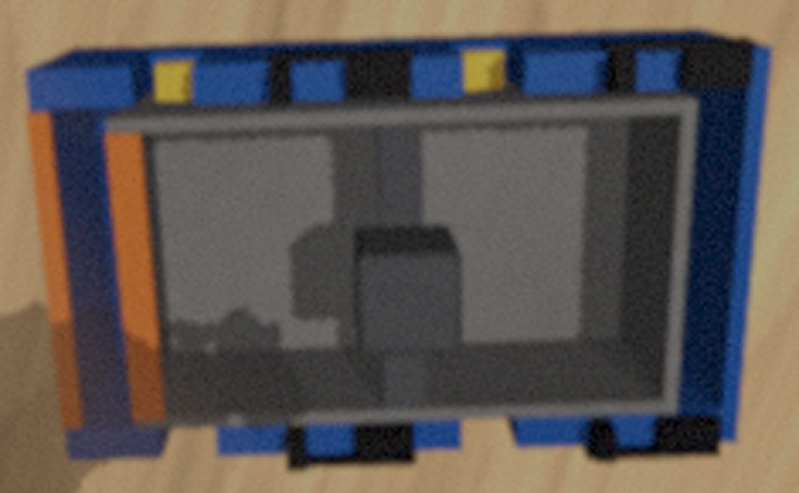

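```bash
cat > fit.py <<'E'
from h import *
from scipy.optimize import differential_evolution
def fitbin(tag):
    z=load(tag);P=cloud(z);hsv=cv2.cvtColor(z['im'],cv2.COLOR_RGB2HSV).astype(int)
    near=np.hypot(P[...,0]-510,P[...,1]+90)<175
    top=near&(P[...,2]>86)&(P[...,2]<93)
    blue=(hsv[...,0]>95)&(hsv[...,0]<130)&(hsv[...,1]>130)
    Q=P[top&blue][:,:2]
    def f(p):
        c,s=np.cos(p[2]),np.sin(p[2]);d=Q-p[:2];x=d@[c,s];y=d@[-s,c]
        # distance to band model
        dy=np.maximum(np.abs(np.abs(y)-70)-7,0);dx=np.maximum(np.abs(x)-134,0)
        A=np.hypot(dx,dy)          # side walls
        B=np.hypot(np.maximum(np.abs(np.abs(x)-130.5)-3.5,0),np.maximum(np.abs(y)-77,0))
        return np.minimum(np.minimum(A,B),4).mean()
    r=differential_evolution(f,[(480,550),(-120,-60),(-2.98,-2.72)],seed=1,tol=1e-8)
    print(tag,len(Q),'bin',r.x,r.fun);return r.x,P,hsv
def binf(P,p):
    c,s=np.cos(p[2]),np.sin(p[2]);d=P[...,:2]-p[:2];return np.stack([d@[c,s],d@[-s,c],P[...,2]],-1)
if __name__=='__main__':
    import sys
    p,P,hsv=fitbin(sys.argv[1]);B=binf(P,p)
    m=(abs(B[...,0])<140)&(abs(abs(B[...,1])-70)<10)
    for sgn in(1,-1):
        for lo,hi,n in((96,100,'sill'),(103,108,'stop')):
            k=m&(B[...,1]*sgn>0)&(B[...,2]>lo)&(B[...,2]<hi)
            h,e=np.histogram(B[k][:,0],np.arange(-140,140,4));print(sgn,n,[(int(a),int(b)) for a,b in zip(e,h) if b>2])
    k=(abs(B[...,0])<60)&(abs(B[...,1])<60)&(B[...,2]>135)&(B[...,2]<148)
    G=B[k];print('handle',len(G),np.median(G[:,2]),[np.percentile(G[:,i],[2,98]) for i in(0,1)])
E
python3 fit.py w1
```

```text
w1 2607 bin [517.0119119  -88.76151843  -2.82992971] 0.05262000384323992
1 sill [(-128, 5), (-124, 19), (-120, 20), (-116, 22), (-112, 24), (-108, 23), (-104, 12), (-84, 3), (-80, 5), (-76, 8), (-8, 5), (-4, 20), (0, 21), (4, 23), (8, 23), (12, 21), (16, 14), (36, 3), (40, 4)]
1 stop [(-84, 23), (-80, 30), (-76, 10), (36, 19), (40, 29), (44, 8)]
-1 sill [(-128, 13), (-124, 28), (-120, 27), (-116, 31), (-112, 31), (-108, 28), (-104, 24), (-84, 6), (-80, 8), (-76, 15), (-72, 3), (-52, 4), (-48, 3), (-44, 3), (-40, 3), (-36, 3), (-12, 3), (-8, 11), (-4, 37), (0, 29), (4, 28), (8, 29), (12, 31), (16, 21), (24, 5), (28, 4), (32, 3), (36, 4), (100, 3)]
-1 stop [(-84, 28), (-80, 37), (-76, 11), (36, 33), (40, 37), (44, 8)]
handle 935 140.40946166374187 [array([-18.69094552,  15.63433449]), array([-18.06906241,  16.19062763])]
```

Bin at (517,-89), yaw -2.830. Saddle stops at bin x about -83 to -75 and 36.5 to 44.5, so the shift is about -8. I'll turn the empty hand -π first, so the loaded half turn ends in this comfortable arm posture.

Emit:
{"name": "step_arm", "arguments": {"deltas": [[[1,4,-3,0,0,0,-0.12],[1,4,-3,0,0,0,-0.12],[1,4,-3,0,0,0,-0.12],[1,4,-3,0,0,0,-0.12],[1,4,-3,0,0,0,-0.12],[1,4,-3,0,0,0,-0.12],[1,4,-3,0,0,0,-0.12],[1,4,-3,0,0,0,-0.12],[1,4,0,0,0,0,-0.12],[1,0,0,0,0,0,-0.12]]]}}

```text
clock: 2.67
eef_pos: [518.7, -88.3, 389.1]
tool_rot: [3.141, 0.0, 0.643]
force: [-0.5, 0.8, 0.9]
width: 85.3
```

Emit:
{"name": "step_arm", "arguments": {"deltas": [[[1,0,0,-10,0,0,-0.12],[1,0,0,-10,0,0,-0.12],[1,0,0,-10,0,0,-0.12],[1,0,0,-10,0,0,-0.12],[1,0,0,-10,0,0,-0.12],[1,0,0,-10,0,0,-0.12],[1,0,0,-10,0,0,-0.12],[1,0,0,-10,0,0,-0.12],[1,0,0,-10,0,0,-0.12],[1,0,0,0,0,0,-0.12]]]}}

```text
clock: 3.5
eef_pos: [516.9, -87.9, 297.4]
tool_rot: [3.14, 0.003, -0.557]
force: [-0.4, 0.8, -0.5]
width: 85.3
```

Emit:
{"name": "step_arm", "arguments": {"deltas": [[[1,0,0,-10,0,0,-0.12],[1,0,0,-10,0,0,-0.12],[1,0,0,-10,0,0,-0.12],[1,0,0,-10,0,0,-0.12],[1,0,0,-10,0,0,-0.12],[1,0,0,0,0,0,-0.11],[1,0,0,0,0,0,0],[1,0,0,0,0,0,0]]]}}

```text
clock: 4.17
eef_pos: [518.4, -87.5, 249.3]
tool_rot: [3.141, -0.001, -1.257]
force: [0.4, 0.6, -0.1]
width: 85.5
```

```bash
python3 - <<'E'
from h import *
s=ctrl.read_state();print(s['eef_pos'],s['tool_rot'],s['qpos'],s['force'])
snap('wrist','w2')
E
python3 fit.py w2
```

```text
[518.41129945 -87.48942064 249.34660254] [ 3.14131452e+00 -5.47857759e-04 -1.25696189e+00] [-0.04015273  0.44579287  0.22091689  1.85485378 -0.1247988   0.85430985
 -2.58578178] [ 0.35819065  0.57283146 -0.10078672]
w2 5208 bin [518.13140913 -89.55938204  -2.83120048] 0.005624169679379498
1 sill [(-128, 24), (-124, 76), (-120, 73), (-116, 82), (-112, 71), (-108, 80), (-104, 63), (-76, 20), (-8, 27), (-4, 72), (0, 78), (4, 70), (8, 74), (12, 68), (16, 58), (36, 13), (92, 3), (96, 3), (100, 4)]
1 stop [(-84, 57), (-80, 89), (-76, 40), (36, 68), (40, 92), (44, 28)]
-1 sill [(-128, 19), (-124, 45), (-120, 47), (-116, 51), (-112, 48), (-108, 44), (-104, 41), (-92, 3), (-88, 3), (-84, 10), (-80, 12), (-76, 16), (-72, 3), (-68, 4), (-64, 3), (-60, 4), (-52, 3), (-44, 4), (-36, 3), (-32, 3), (-20, 3), (-8, 28), (-4, 51), (0, 58), (4, 46), (8, 49), (12, 52), (16, 31), (20, 3), (36, 13), (40, 9), (44, 4)]
-1 stop [(-84, 43), (-80, 60), (-76, 22), (36, 51), (40, 59), (44, 20)]
handle 2241 140.56043431942345 [array([-18.08527063,  15.92890628]), array([-16.75688128,  17.46147302])]
```

View pics/w2.png

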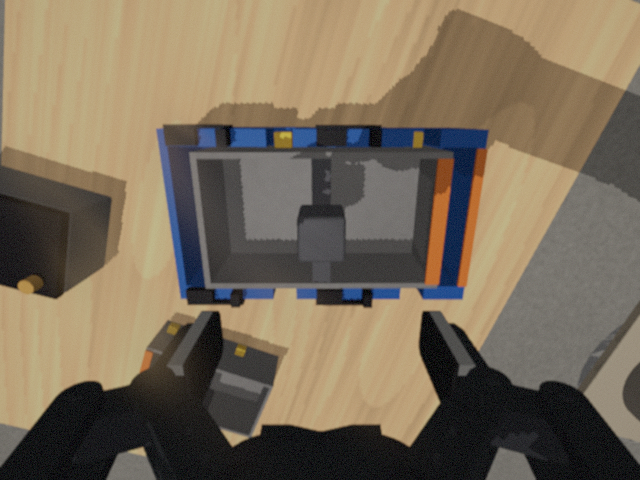

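Both views agree to about 1 mm (mean bin at 517.6, -89.2, yaw -2.831; saddle shift about -8; handle about 518.7, -88.5). The view shows the post at (322,232) centred, with its sides square to the jaws. Descending.

Emit:
{"name": "step_arm", "arguments": {"deltas": [[[1,0,-1,-25,0,0,0],[1,0,0,-25,0,0,0],[1,0,0,-25,0,0,0],[1,0,0,-22,0,0,0],[1,0,0,-20,0,0,0],[1,0,0,-20,0,0,0],[1,0,0,0,0,0,0],[1,0,0,0,0,0,0]]]}}

```text
clock: 4.88
eef_pos: [518.2, -87.8, 112.1]
tool_rot: [3.14, 0.001, -1.258]
force: [-0.3, 1.1, -0.3]
width: 85.6
```

Emit:
{"name": "step_arm", "arguments": {"deltas": [[[0.3,0,0,0,0,0,0],[0.3,0,0,0,0,0,0],[0.2,0,0,0,0,0,0],[0,0,0,0,0,0,0],[0,0,0,0,0,0,0],[0,0,0,0,0,0,0],[0,0,0,0,0,0,0],[0,0,0,0,0,0,0]]]}}

```text
clock: 5.55
eef_pos: [518.8, -87.6, 113.3]
tool_rot: [-3.141, -0.001, -1.258]
force: [-2.2, -0.6, 7.3]
width: 35.4
```

Emit:
{"name": "step_arm", "arguments": {"deltas": [[[0,0,0,3,0,0,0],[0,0,0,4,0,0,0],[0,0,0,6,0,0,0],[0,0,0,8,0,0,0]]]}}

```text
clock: 5.88
eef_pos: [517.9, -87.3, 133.3]
tool_rot: [3.14, 0.001, -1.258]
force: [-0.3, 1.1, -3.1]
width: 35.5
```

Emit:
{"name": "step_arm", "arguments": {"deltas": [[[0,0,0,10,0,0,0],[0,0,0,12,0,0,0],[0,0,0,14,0,0,0],[0,0,0,16,0,0,0],[0,0,0,16,0,0,0],[0,0,0,14,0,0,0],[0,0,0,8,0,0,0],[0,0,0,0,0,0,0],[0,0,0,0,0,0,0]]]}}

```text
clock: 6.63
eef_pos: [518.5, -87.4, 223.6]
tool_rot: [-3.141, -0.0, -1.258]
force: [0.5, -0.4, -4.3]
width: 35.2
```

```bash
python3 - <<'E'
from h import *
s=ctrl.read_state();print(s['eef_pos'],s['tool_rot'],s['force'],s['torque'],s['width'])
snap('wrist','w3');snap('side','s3')
crop('s3',230,120,470,300,'s3c',3.3)
E
```

```text
[518.51895447 -87.38368175 223.64651564] [-3.14094669e+00 -2.22282961e-04 -1.25814299e+00] [ 0.50255532 -0.42731732 -4.29384263] [ 0.03757248  0.01527286 -0.02332036] 35.23330488273232
```

View pics/w3.png

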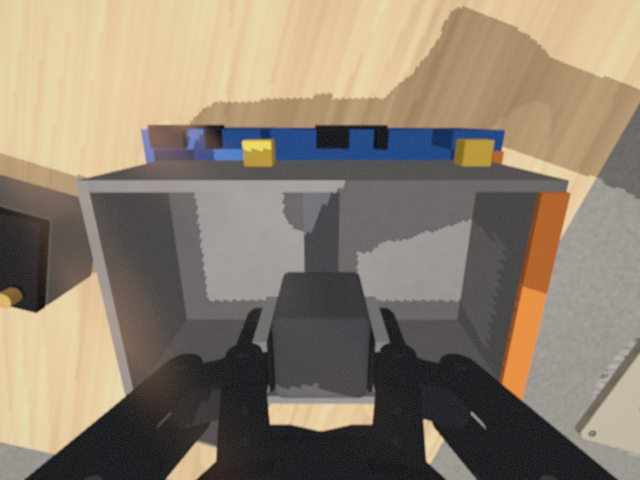

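View pics/s3c.png

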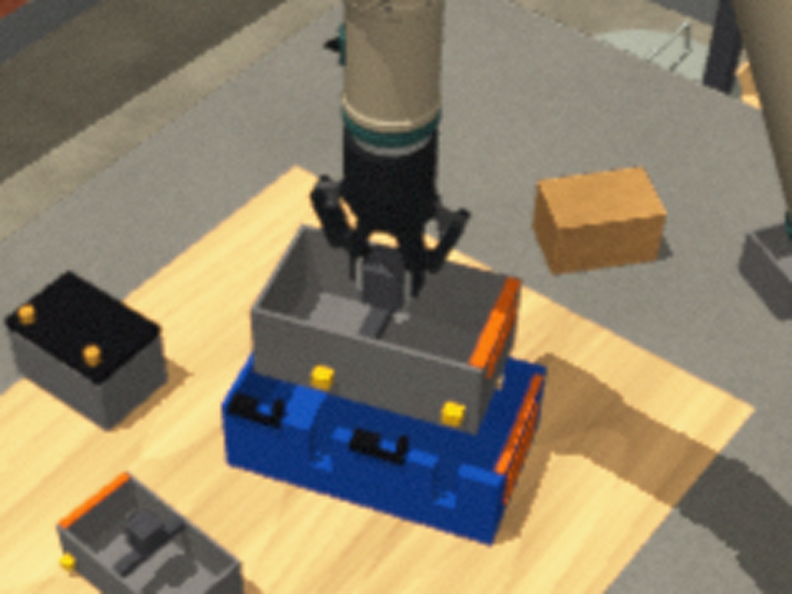

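The tote is lifted level above the bin with the post squarely between the pads at (320,330). I'll measure its pose relative to the tool.

```bash
cat > tote.py <<'E'
from h import *
import sys
# args: tag, tcp x,y,z, tool yaw
tag=sys.argv[1];x,y,zt,yaw=map(float,sys.argv[2:6])
z=load(tag);P=cloud(z)
c,s=np.cos(yaw),np.sin(yaw);d=P[...,:2]-[x,y]
L=np.stack([d@[c,s],d@[s,-c],P[...,2]-zt],-1) # tool x, tool y (jaw), up
hs=z['im'].astype(int)
v,u=np.mgrid[:480,:640]
# handle top
k=(abs(L[...,0])<40)&(abs(L[...,1])<25)&(L[...,2]>22)&(L[...,2]<42)&(u>275)&(u<368)&(v>325)&(v<385)
G=L[k];print('top z rel tcp',np.median(G[:,2]),len(G),[np.percentile(G[:,i],[2,98]) for i in(0,1)])
R=L[(abs(L[...,0])<70)&(abs(L[...,1])<112)&(L[...,2]>-20)&(L[...,2]<0)&(abs(abs(L[...,1])-50)>20)]
R=R[(abs(R[:,1])>95)|(R[:,0]>50)]
z0=np.median(R[:,2]);R=R[abs(R[:,2]-z0)<4]
A=np.c_[R[:,:2],np.ones(len(R))];co=np.linalg.lstsq(A,R[:,2],rcond=None)[0];print('rim',z0,len(R),'tilt x,y',co[:2],co[2],[np.percentile(R[:,i],[.5,99.5]) for i in(0,1)],np.std(R[:,2]-A@co))
r=cv2.minAreaRect(R[:,:2].astype(np.float32));print(r)
for k in range(-1,2,2):
  e=R[(R[:,1]*k>95)];print('end',k,len(e),np.polyfit(e[:,0],e[:,1],1))
e=R[(R[:,0]>50)];print('side',len(e),np.polyfit(e[:,1],e[:,0],1))
E
python3 tote.py w3 518.5 -87.4 223.6 -1.2581
```

```text
top z rel tcp 27.559442941339654 5407 [array([-8.67294877, 16.09135215]), array([-16.32429601,  16.03941605])]
rim -14.337788472874678 11742 tilt x,y [-0.01542226  0.01718668] -13.500987559683718 [array([-49.47516923,  61.2966716 ]), array([-105.45636275,  104.71561654])] 1.2099536202028702
((4.139011383056641, -0.18963623046875), (211.8470916748047, 114.81010437011719), 89.85899353027344)
end -1 3365 [ 8.06844464e-03 -1.01970521e+02]
end 1 4311 [-3.02826418e-03  9.99369315e+01]
side 5246 [-3.14551456e-03  5.75974715e+01]
```

Emit:
{"name": "step_arm", "arguments": {"deltas": [[[0,0,0,0,0,0,0.06],[0,1,0,0,0,0,0.1],[0,1,0,0,0,0,0.12],[0,1,0,0,0,0,0.12],[0,1,0,0,0,0,0.12],[0,1,0,0,0,0,0.12],[0,1,0,0,0,0,0.12],[0,1,0,0,0,0,0.12],[0,1,0,0,0,0,0.12],[0,1,0,0,0,0,0.12]]]}}

```text
clock: 7.57
eef_pos: [526.9, -87.5, 222.2]
tool_rot: [-3.142, 0.002, -0.133]
force: [-0.3, 0.7, -4.0]
width: 35.2
```

Emit:
{"name": "step_arm", "arguments": {"deltas": [[[0,1,0,0,0,0,0.12],[0,1,0,0,0,0,0.12],[0,1,1,0,0,0,0.12],[0,1,0,0,0,0,0.12],[0,0,0,0,0,0,0.12],[0,0,0,0,0,0,0.12],[0,0,0,0,0,0,0.12],[0,0,0,0,0,0,0.12],[0,0,0,0,0,0,0.12],[0,0,0,0,0,0,0.12]]]}}

```text
clock: 8.4
eef_pos: [530.8, -86.6, 222.2]
tool_rot: [-3.139, 0.001, 1.067]
force: [0.3, -0.2, -3.9]
width: 35.4
```

Emit:
{"name": "step_arm", "arguments": {"deltas": [[[0,0,0,0,0,0,0.12],[0,0,0,0,0,0,0.12],[0,0,0,0,0,0,0.12],[0,0,0,0,0,0,0.12],[0,0,0,0,0,0,0.1],[0,0,0,0,0,0,0.08],[0,0,0,0,0,0,0.06],[0,0,0,0,0,0,0],[0,0,0,0,0,0,0]]]}}

```text
clock: 9.15
eef_pos: [530.9, -86.7, 222.4]
tool_rot: [-3.14, -0.001, 1.779]
force: [0.5, -0.3, -4.5]
width: 35.4
```

```bash
python3 - <<'E'
from h import *
s=ctrl.read_state();print(s['eef_pos'],s['tool_rot'],s['force'],s['torque'],s['width'],s['qpos'])
snap('wrist','w4');snap('side','s4');snap('top','t4')
crop('s4',230,120,470,300,'s4c',3.3)
e=s['eef_pos'];import os;os.system(f"python3 tote.py w4 {e[0]} {e[1]} {e[2]} {s['tool_rot'][2]}")
E
```

```text
top z rel tcp 27.443100308934106 5401 [array([-8.90426945, 15.80502012]), array([-15.36758986,  16.94613716])]
rim -14.258649512770674 12085 tilt x,y [-0.01369336  0.01505468] -13.572278908167391 [array([-49.73493671,  61.15690459]), array([-104.73065715,  105.4256947 ])] 1.183651587390376
((4.013946533203125, 0.29227447509765625), (212.02023315429688, 114.5257339477539), 89.92462921142578)
end -1 3357 [ 6.11281153e-03 -1.01261930e+02]
end 1 4790 [-3.89809381e-03  1.00291590e+02]
side 5153 [-2.93370630e-03  5.74754224e+01]
[530.91776277 -86.74574448 222.38737792] [-3.13987830e+00 -1.02752652e-03  1.77945242e+00] [ 0.54200431 -0.31230143 -4.54443562] [-0.0228429   0.03376828  0.02212271] 35.41570054976869 [ 0.53062759  0.55556997 -0.63523904  1.83674953  0.4146069   0.88709469
 -0.09202553]
```

View pics/s4c.png

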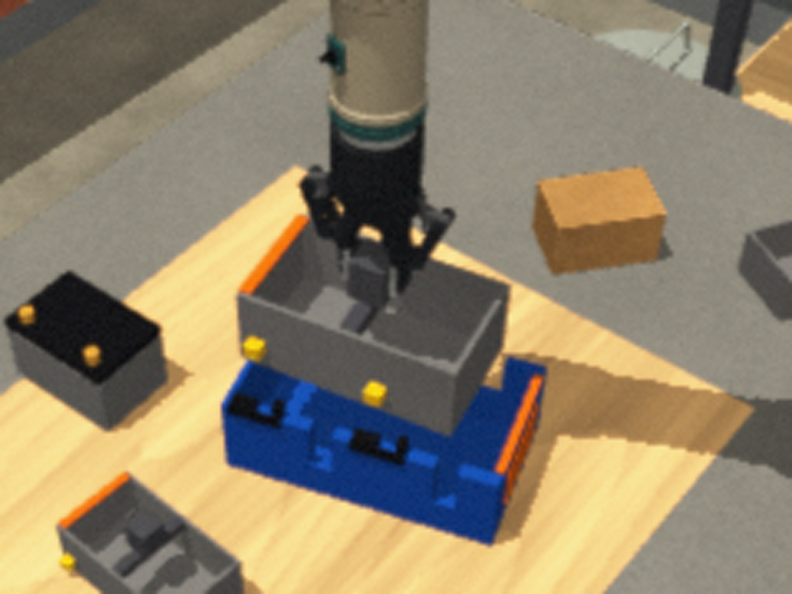

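View pics/w4.png

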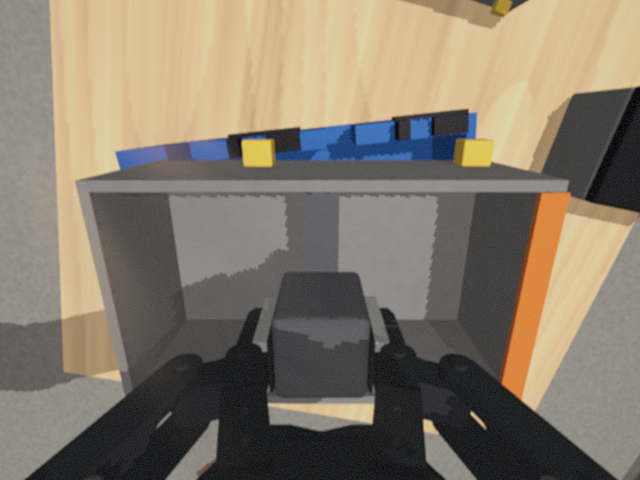

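Emit:
{"name": "step_arm", "arguments": {"deltas": [[[0,0,0.6,-5,0,0,0.05],[0,0,0.6,-8,0,0,0.052],[0,0,0,-8,0,0,0],[0,0,0,-6,0,0,0],[0,0,0,-4,0,0,0],[0,0,0,0,0,0,0],[0,0,0,0,0,0,0]]]}}

```text
clock: 9.88
eef_pos: [531.5, -85.2, 192.2]
tool_rot: [-3.141, -0.0, 1.883]
force: [0.3, -0.2, -3.9]
width: 35.9
```

```bash
python3 - <<'E'
from h import *
s=ctrl.read_state();print(s['clock'],s['eef_pos'],s['tool_rot'],s['force'])
snap('wrist','w5');snap('side','s5')
crop('w5',80,80,600,240,'w5c',1.5);crop('s5',280,190,420,290,'s5c',5.5)
from fit import *
for t in('w1','w2'):
    p,P,hsv=fitbin(t);B=binf(P,p);k=(abs(B[...,0])<130)&(abs(B[...,1])>60)&(abs(B[...,1])<80)&(abs(B[...,2]-89.3)<3);Q=B[k]
    A=np.c_[Q[:,:2],np.ones(len(Q))];print(t,'bin top tilt in bin frame',np.linalg.lstsq(A,Q[:,2],rcond=None)[0])
E
```

```text
9.8833 [531.5060157  -85.20995121 192.15954288] [-3.14127154e+00 -1.70024062e-04  1.88315468e+00] [ 0.31120492 -0.16254389 -3.93511639]
w1 2607 bin [517.0119119  -88.76151843  -2.82992971] 0.05262000384323992
w1 bin top tilt in bin frame [-5.08662218e-04 -3.22252730e-04  8.87304796e+01]
w2 5208 bin [518.13140913 -89.55938204  -2.83120048] 0.005624169679379498
w2 bin top tilt in bin frame [-3.26560403e-04 -9.49193216e-04  8.88221678e+01]
```

View pics/w5c.png

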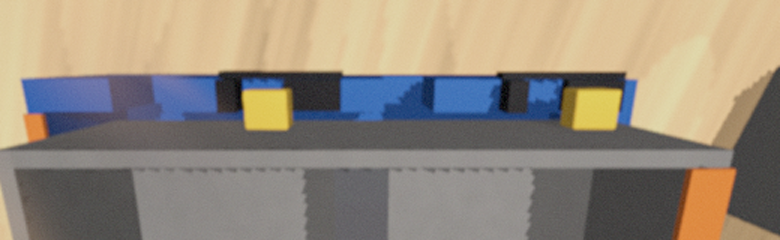

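View pics/s5c.png

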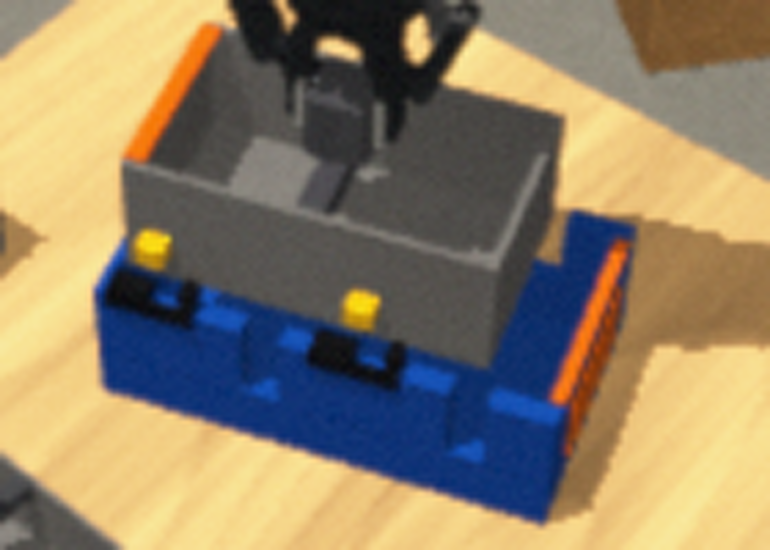

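```bash
python3 - <<'E'
from h import *
for tag,x,y,zt,yaw in(('w3',518.5,-87.4,223.6,-1.2581),('w5',531.5,-85.2,192.2,1.883)):
    P=cloud(load(tag));c,s=np.cos(yaw),np.sin(yaw);d=P[...,:2]-[x,y]
    L=np.stack([d@[c,s],d@[s,-c],P[...,2]-zt],-1);v,u=np.mgrid[:480,:640]
    for n,k in(('side y-',(L[...,0]>56)&(L[...,0]<62)&(L[...,1]<-60)&(L[...,1]>-100)),('side y+',(L[...,0]>56)&(L[...,0]<62)&(L[...,1]>60)&(L[...,1]<100)),
      ('end y- far',(L[...,1]<-100)&(L[...,1]>-106)&(L[...,0]>20)&(L[...,0]<50)),('end y- near',(L[...,1]<-100)&(L[...,1]>-106)&(L[...,0]>-45)&(L[...,0]<-15)),
      ('end y+ far',(L[...,1]>100)&(L[...,1]<106)&(L[...,0]>20)&(L[...,0]<50)),('end y+ near',(L[...,1]>100)&(L[...,1]<106)&(L[...,0]>-45)&(L[...,0]<-15))):
        q=L[k&(L[...,2]>-25)&(L[...,2]<5)][:,2];h,e=np.histogram(q,np.arange(-20,-5,1));print(tag,n,len(q),np.round(np.percentile(q,[50,90]),1),int(e[h.argmax()]),h.max())
E
```

```text
w3 side y- 1429 [-15.  -14.1] -15 608
w3 side y+ 1511 [-14.3 -13.3] -15 607
w3 end y- far 1390 [-15.8 -14.4] -15 377
w3 end y- near 946 [-15.7 -14.4] -15 278
w3 end y+ far 679 [-11.4 -10.5] -12 391
w3 end y+ near 451 [-11.3 -10.7] -12 303
w5 side y- 1415 [-15.  -14.1] -15 570
w5 side y+ 1418 [-14.6 -13.6] -15 624
w5 end y- far 792 [-15.1 -14.3] -15 305
w5 end y- near 507 [-15.1 -14.3] -15 214
w5 end y+ far 778 [-11.6 -10.9] -12 466
w5 end y+ near 522 [-11.6 -10.9] -12 358
```

Emit:
{"name": "step_arm", "arguments": {"deltas": [[[0,0,0,-3,0,0,0],[0,0,0,-3,0,0,0],[0,0,0,-2,0,0,0],[0,0,0,-2,0,0,0],[0,0,0,0,0,0,0]]]}}

```text
clock: 10.4
eef_pos: [531.2, -85.3, 181.8]
tool_rot: [-3.141, -0.0, 1.884]
force: [-0.9, 0.1, -3.5]
width: 35.4
```

Emit:
{"name": "step_arm", "arguments": {"deltas": [[[0,0,0,-2,0,0,0],[0,0,0,-2,0,0,0],[0,0,0,-1,0,0,0],[0,0,0,0,0,0,0],[0,0,0,0,0,0,0]]]}}

```text
clock: 10.82
eef_pos: [531.5, -85.2, 177.3]
tool_rot: [-3.141, -0.0, 1.884]
force: [-0.2, -0.5, -4.0]
width: 35.6
```

Emit:
{"name": "step_arm", "arguments": {"deltas": [[[0,0,0,-1.5,0,0,0],[0,0,0,0,0,0,0],[0,-1,-0.3,0,0,0,0],[0,-1,-0.3,0,0,0,0],[0,-1,-0.3,0,0,0,0],[0,-1,-0.3,0,0,0,0],[0,0,0,0,0,0,0],[0,0,0,0,0,0,0]]]}}

```text
clock: 11.48
eef_pos: [527.5, -86.5, 175.9]
tool_rot: [3.142, 0.0, 1.884]
force: [0.1, 0.8, -3.7]
width: 35.2
```

Emit:
{"name": "step_arm", "arguments": {"deltas": [[[0,-0.5,-0.15,0,0,0,0],[0,-0.5,-0.15,0,0,0,0],[0,0,0,0,0,0,0],[0,0,0,0,0,0,0]]]}}

```text
clock: 11.82
eef_pos: [526.5, -86.8, 175.8]
tool_rot: [-3.142, -0.0, 1.884]
force: [-0.2, 0.4, -4.4]
width: 35.4
```

Emit:
{"name": "step_arm", "arguments": {"deltas": [[[0,-0.5,-0.15,0,0,0,0],[0,-0.5,-0.15,0,0,0,0],[0,0,0,0,0,0,0],[0,0,0,0,0,0,0]]]}}

```text
clock: 12.15
eef_pos: [525.5, -87.1, 175.8]
tool_rot: [3.142, -0.0, 1.884]
force: [-0.5, 0.0, -4.2]
width: 35.6
```

Emit:
{"name": "step_arm", "arguments": {"deltas": [[[0,-0.5,-0.15,0,0,0,0],[0,0,0,0,0,0,0],[0,0,0,0,0,0,0]]]}}

```text
clock: 12.4
eef_pos: [525.0, -87.2, 175.8]
tool_rot: [-3.142, -0.0, 1.884]
force: [-0.1, 0.2, -2.2]
width: 35.4
```

Emit:
{"name": "step_arm", "arguments": {"deltas": [[[0,-0.5,-0.15,0,0,0,0],[0,0,0,0,0,0,0],[0,0,0,0,0,0,0]]]}}

```text
clock: 12.65
eef_pos: [524.5, -87.4, 175.8]
tool_rot: [3.142, 0.0, 1.884]
force: [0.7, 0.6, -4.2]
width: 35.5
```

Emit:
{"name": "step_arm", "arguments": {"deltas": [[[0,-0.5,-0.15,0,0,0,0],[0,0,0,0,0,0,0],[0,0,0,0,0,0,0]]]}}

```text
clock: 12.9
eef_pos: [524.0, -87.5, 175.8]
tool_rot: [-3.142, -0.0, 1.884]
force: [0.1, -0.1, -4.1]
width: 35.4
```

Emit:
{"name": "step_arm", "arguments": {"deltas": [[[0,-0.5,-0.15,0,0,0,0],[0,0,0,0,0,0,0],[0,0,0,0,0,0,0]]]}}

```text
clock: 13.15
eef_pos: [523.5, -87.7, 175.8]
tool_rot: [3.142, -0.0, 1.884]
force: [-0.8, 0.1, -3.9]
width: 35.3
```

Emit:
{"name": "step_arm", "arguments": {"deltas": [[[0,-0.5,-0.15,0,0,0,0],[0,0,0,0,0,0,0],[0,0,0,0,0,0,0]]]}}

```text
clock: 13.4
eef_pos: [523.1, -87.8, 175.8]
tool_rot: [3.141, -0.0, 1.884]
force: [-0.3, -0.6, -5.1]
width: 35.4
```

```bash
python3 - <<'E'
from h import *
s=ctrl.read_state();print(s['clock'],s['eef_pos'],s['force'])
snap('wrist','w6');snap('side','s6')
crop('w6',80,60,600,240,'w6c',1.5);crop('s6',290,200,410,290,'s6c',6)
E
```

```text
13.4 [523.08202494 -87.83698237 175.83590009] [-0.32282254 -0.63205852 -5.05793014]
```

View pics/w6c.png

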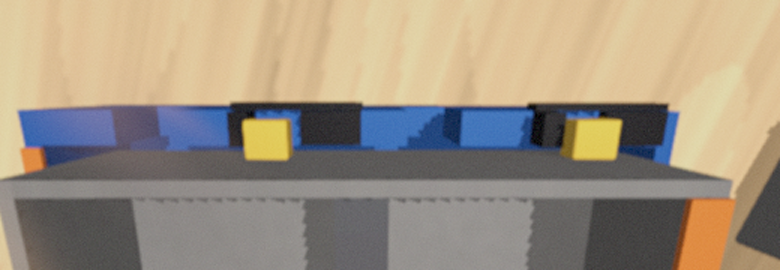

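View pics/s6c.png

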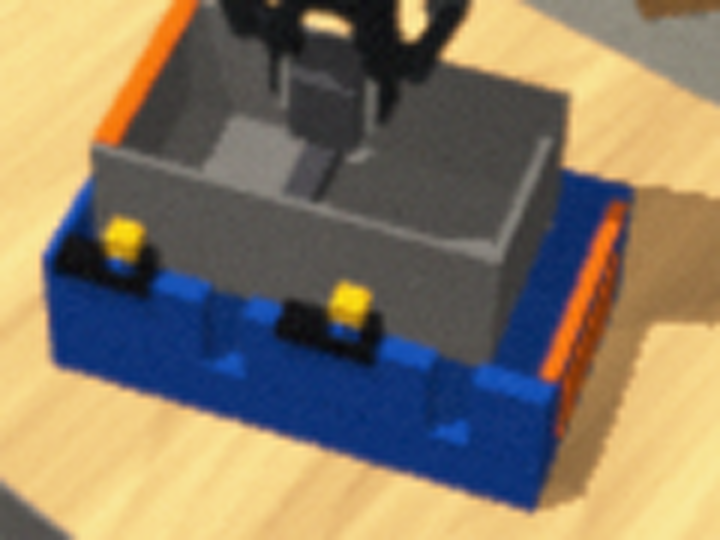

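Emit:
{"name": "step_arm", "arguments": {"deltas": [[[0,-0.4,-0.12,0,0,0,0],[0,0,0,0,0,0,0],[0,0,0,0,0,0,0]]]}}

```text
clock: 13.75
eef_pos: [522.9, -87.8, 175.9]
tool_rot: [3.141, -0.0, 1.884]
force: [0.6, -0.1, -3.7]
width: 35.1
```

Emit:
{"name": "step_arm", "arguments": {"deltas": [[[0,-0.4,-0.12,0,0,0,0],[0,0,0,0,0,0,0],[0,0,0,0,0,0,0]]]}}

```text
clock: 14.0
eef_pos: [522.8, -87.9, 176.0]
tool_rot: [3.14, -0.0, 1.884]
force: [3.2, 1.1, -5.2]
width: 35.4
```

Emit:
{"name": "step_arm", "arguments": {"deltas": [[[0,-0.4,-0.12,0,0,0,0],[0,0,0,0,0,0,0],[0,0,0,0,0,0,0]]]}}

```text
clock: 14.25
eef_pos: [522.7, -87.9, 176.0]
tool_rot: [3.14, -0.0, 1.884]
force: [3.1, 0.7, -5.5]
width: 35.4
```

Contact with the stops is felt at TCP (522.8,-87.9), +3 N. I'll back off about 1.3 mm to the pocket centre and lower gently.

Emit:
{"name": "step_arm", "arguments": {"deltas": [[[0,1.1,0.3,0,0,0,0],[0,1.1,0.3,0,0,0,0],[0,0,0,0,0,0,0],[0,0,0,0,0,0,0]]]}}

```text
clock: 14.58
eef_pos: [523.2, -87.8, 175.6]
tool_rot: [-3.14, -0.0, 1.884]
force: [0.8, -0.2, -4.1]
width: 35.2
```

Emit:
{"name": "step_arm", "arguments": {"deltas": [[[0,0,0,-1,0,0,0],[0,0,0,-1,0,0,0],[0,0,0,-1,0,0,0],[0,0,0,0,0,0,0],[0,0,0,0,0,0,0]]]}}

```text
clock: 15.0
eef_pos: [523.8, -87.7, 172.7]
tool_rot: [-3.141, -0.0, 1.884]
force: [0.2, 0.1, -3.5]
width: 35.2
```

Emit:
{"name": "step_arm", "arguments": {"deltas": [[[0,0,0,-1,0,0,0],[0,0,0,-1,0,0,0],[0,0,0,0,0,0,0],[0,0,0,0,0,0,0]]]}}

```text
clock: 15.33
eef_pos: [524.0, -87.6, 170.7]
tool_rot: [-3.141, -0.0, 1.884]
force: [0.8, -0.0, -3.7]
width: 35.3
```

Emit:
{"name": "step_arm", "arguments": {"deltas": [[[0,0,0,-1,0,0,0],[0,0,0,0,0,0,0],[0,0,0,0,0,0,0]]]}}

```text
clock: 15.58
eef_pos: [524.0, -87.6, 169.8]
tool_rot: [-3.141, -0.0, 1.884]
force: [-0.1, -0.1, -3.7]
width: 35.5
```

Emit:
{"name": "step_arm", "arguments": {"deltas": [[[0,0,0,-1,0,0,0],[0,0,0,0,0,0,0],[0,0,0,0,0,0,0]]]}}

```text
clock: 15.83
eef_pos: [524.0, -87.6, 168.7]
tool_rot: [-3.141, -0.0, 1.884]
force: [-0.2, 0.3, -3.2]
width: 35.4
```

Emit:
{"name": "step_arm", "arguments": {"deltas": [[[0,0,0,-1,0,0,0],[0,0,0,0,0,0,0],[0,0,0,0,0,0,0]]]}}

```text
clock: 16.08
eef_pos: [524.0, -87.6, 167.8]
tool_rot: [-3.141, -0.0, 1.884]
force: [-0.9, 0.4, -3.6]
width: 35.2
```

Emit:
{"name": "step_arm", "arguments": {"deltas": [[[0,0,0,-1,0,0,0],[0,0,0,0,0,0,0],[0,0,0,0,0,0,0]]]}}

```text
clock: 16.33
eef_pos: [524.0, -87.6, 166.8]
tool_rot: [-3.141, -0.0, 1.884]
force: [-0.1, 0.4, -3.5]
width: 35.5
```

In the pockets: below sill height with no load. I continue down to the floor.

Emit:
{"name": "step_arm", "arguments": {"deltas": [[[0,0,0,-1,0,0,0],[0,0,0,0,0,0,0],[0,0,0,0,0,0,0]]]}}

```text
clock: 16.58
eef_pos: [524.0, -87.5, 165.7]
tool_rot: [-3.141, -0.0, 1.884]
force: [-0.9, -0.2, -3.9]
width: 35.6
```

Emit:
{"name": "step_arm", "arguments": {"deltas": [[[0,0,0,-0.7,0,0,0],[0,0,0,0,0,0,0],[0,0,0,0,0,0,0]]]}}

```text
clock: 16.83
eef_pos: [524.0, -87.5, 165.1]
tool_rot: [-3.142, -0.0, 1.884]
force: [0.3, -0.0, -3.2]
width: 35.3
```

Emit:
{"name": "step_arm", "arguments": {"deltas": [[[0,0,0,-0.7,0,0,0],[0,0,0,0,0,0,0],[0,0,0,0,0,0,0]]]}}

```text
clock: 17.08
eef_pos: [524.0, -87.6, 164.4]
tool_rot: [-3.142, -0.0, 1.884]
force: [0.5, -0.1, -5.3]
width: 35.2
```

Emit:
{"name": "step_arm", "arguments": {"deltas": [[[0,0,0,-0.6,0,0,0],[0,0,0,0,0,0,0],[0,0,0,0,0,0,0]]]}}

```text
clock: 17.33
eef_pos: [524.0, -87.6, 163.8]
tool_rot: [-3.142, -0.0, 1.884]
force: [0.6, -0.4, -4.0]
width: 35.2
```

Emit:
{"name": "step_arm", "arguments": {"deltas": [[[0,0,0,-0.6,0,0,0],[0,0,0,0,0,0,0],[0,0,0,0,0,0,0]]]}}

```text
clock: 17.58
eef_pos: [524.2, -87.6, 163.4]
tool_rot: [3.141, 0.0, 1.884]
force: [0.5, 0.2, -0.2]
width: 35.1
```

Emit:
{"name": "step_arm", "arguments": {"deltas": [[[0,0,0,-0.4,0,0,0],[0,0,0,0,0,0,0],[0,0,0,0,0,0,0]]]}}

```text
clock: 17.83
eef_pos: [524.2, -87.6, 163.4]
tool_rot: [3.141, 0.001, 1.884]
force: [-1.2, 0.0, 5.3]
width: 35.3
```

Emit:
{"name": "step_arm", "arguments": {"deltas": [[[0.46,0,0,0,0,0,0],[0.5,0,0,0,0,0,0],[0.6,0,0,0,0,0,0],[0.8,0,0,0,0,0,0],[1,0,0,0,0,0,0],[1,0,0,0,0,0,0],[1,0,0,0,0,0,0],[1,0,0,0,0,0,0]]]}}

```text
clock: 18.5
eef_pos: [524.1, -87.5, 162.8]
tool_rot: [3.142, -0.0, 1.884]
force: [0.1, -0.6, 0.0]
width: 85.3
```

Emit:
{"name": "step_arm", "arguments": {"deltas": [[[1,0,0,10,0,0,0],[1,0,0,20,0,0,0],[1,0,0,30,0,0,0],[1,0,0,35,0,0,0],[1,0,0,35,0,0,0],[1,0,0,20,0,0,0],[1,0,0,0,0,0,0],[1,0,0,0,0,0,0],[1,0,0,0,0,0,0]]]}}

```text
clock: 19.25
eef_pos: [523.4, -87.7, 312.4]
tool_rot: [-3.14, -0.0, 1.884]
force: [-0.2, 0.0, -0.7]
width: 85.3
```

```bash
python3 - <<'E'
from h import *
s=ctrl.read_state();print(s['clock'],s['eef_pos'],s['force'])
snap('wrist','w7');snap('side','s7');snap('top','t7')
crop('s7',280,190,420,290,'s7c',5.5)
P=cloud(load('w7'));p=np.array([517.6,-89.2,-2.8306])
from fit import binf
B=binf(P,p)
k=(abs(B[...,0])<40)&(abs(B[...,1])<40)&(B[...,2]>180);G=B[k]
k2=abs(G[:,2]-np.median(G[:,2]))<4;G=G[k2];print('post top',np.median(G[:,2]),[np.percentile(G[:,i],[2,98]) for i in(0,1)])
for n,k in (('y+',(B[...,1]>54)&(B[...,1]<61)&(abs(B[...,0])<85)),('y-',(B[...,1]<-54)&(B[...,1]>-61)&(abs(B[...,0])<85)),('x+',(B[...,0]>90)&(B[...,0]<98)&(abs(B[...,1])<50)),('x-',(B[...,0]<-90)&(B[...,0]>-120)&(abs(B[...,1])<50))):
    q=B[k&(B[...,2]>135)&(B[...,2]<165)];print(n,len(q),np.percentile(q[:,2],[50,80,90]),[np.percentile(q[:,i],[1,99]) for i in (0,1)])
E
```

```text
19.25 [523.35115241 -87.74312961 312.42924289] [-0.21021653  0.03707358 -0.72508968]
post top 384.3660886684622 [array([-38.63506005,  33.69241753]), array([-17.38570092,  -5.20593243])]
y+ 1632 [147.87720902 148.8683732  149.24023967] [array([-82.78880502,  83.41376986]), array([54.01089638, 59.39948185])]
y- 1581 [148.48870207 149.19745099 149.55714417] [array([-83.10249037,  82.9278968 ]), array([-60.95637285, -54.32577667])]
x+ 1138 [147.96110694 148.98787704 149.41816744] [array([92.18910322, 97.65936195]), array([-48.96273986,  48.85204634])]
x- 1615 [151.27799931 151.87768586 152.17070645] [array([-112.26335977, -100.04832889]), array([-49.11090775,  48.64358569])]
```

View pics/w7.png

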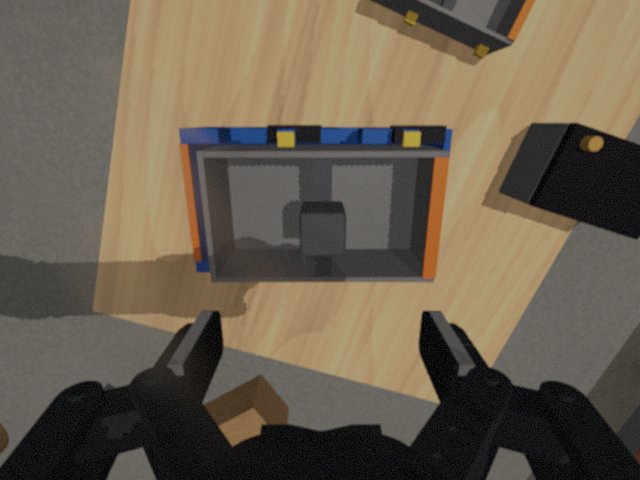

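View pics/s7c.png

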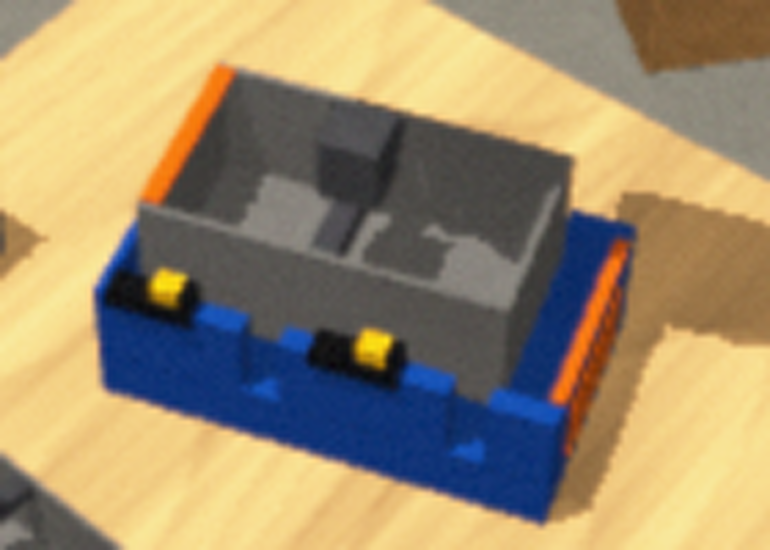

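The rim reads about 149 on all four sides (home is 150, on the sills 158). The lugs sit in the pockets against the black stops in the side view. The centre is at about x -7, y -1. The arm is clear, so I hand in.

```bash
python3 -c "
from cell import ctrl
print(ctrl.finish_job())"
```

```text
the job is handed in; nothing more can be done
None
```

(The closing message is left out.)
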